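Roll the spare lint refill up behind the rib of its rack

TASK

A wrapped spare refill for the lint roller lies at the low front end of the sloped steel refill rack, where the lint roller itself belongs. Push the refill with your fingertips up the gutter and over the raised rib, so that it stays parked between the rib and the back stop when you take the hand away; do not grip it, lift it off the gutter's floor or press it hard. Leave the lint roller handle, the key tray and the door wedge where they are.

Things in the scene. Friction and masses are not known exactly. Their poses are not given: they have to be found in the camera images.
- refill: the spare refill: white paper roll in slick film (friction about 0.35), a cylinder 50 mm across and 100 mm long, about 120 g. Origin: its centre; its y axis is the cylinder's axis (x and z turn as it rolls). It starts lying across the gutter against the front lip, at about x = -104, y = 0, z = 25 mm in the frame of channel. Left anywhere short of the rib it rolls back to the lip.
- channel: gutter of the fixed refill rack, grey sheet steel, 250 mm long, 108 mm wide inside, sloped 7 degrees. Origin: middle of the floor's upper face, 30 mm above the ledge; x points up the slope along the floor, y across, z square off the floor. Floor: x -125 to 125, y -54 to 54 mm. Side walls 18 mm high, 3 mm thick, nothing above them.
- lip (a point): front lip at the low end of the gutter, 12 mm high and 3 mm thick, cut away down to the floor over its middle 60 mm so that fingertips can come in behind the roll from outside the rack. The point is the middle of that gap, at floor level (x = -125 mm in the frame of channel).
- rib (a point): raised rib across the whole floor near the high end, 4 mm high: on the low side a gentle ramp 21 mm long, on the high side a rounded drop (8 mm radius) that keeps a parked roll from rolling back. The point is the middle of its crest (x = 76 mm in the frame of channel).
- stop (a point): back stop, an upright plate 44 mm high closing the high end. The point is where the middle of its inner face meets the floor (x = 125 mm in the frame of channel). A parked refill's centre lies between x = 92 mm (against the rib) and 100 mm (against the stop), 25 mm off the floor.
- handle: bystander: the bare yellow plastic lint roller handle, 225 mm long, 46 mm wide, 46 mm high, lying loose on the ledge beside the rack on its +y side. The origin is on its underside near the middle, x along it towards the spindle (from -105 to +122 mm).
- tray: bystander: white ceramic key tray, 150 x 100 x 20 mm, loose on the ledge on the rack's -y side near the high end, a few keys in it. The origin is the centre of its underside.
- wedge: bystander: chrome door wedge, 110 x 38 mm, 28 mm high at its thick end (+x), loose on the ledge on the rack's -y side near the low end. The origin is the centre of its underside.
Not all that is in view belongs to the job. There is more than one size of the refill; the one meant has the size given above.

How it is judged:
By the outcome, as a careful person would: the job done as asked, in the order asked, and still so for the second after the job is handed in, with the robot touching nothing.
It also fails if it takes over 38 s, if anything falls off the work surface, if the arm or the gripper's body presses on something with over 40 N, if the wrist force passes 120 N, or if a joint passes its speed limit or range.

ROBOT

A 6-joint arm with a two-finger parallel gripper is mounted at the origin on the work surface. World frame = base frame: x ahead of the robot, y to its left, z up, the work surface at z = 0. Lengths are in m, angles in rad, forces in N, time in s.
With the tool pointing down it reaches from about 0.325 to 0.85 m from the base axis. Payload 15.5 kg.
Tool frame: the origin (TCP) lies midway between the tips of the shut fingers; the grasp point (between the pads) lies 19 mm behind it; x points along the fingers, y is the direction in which the jaws open and shut, and the axes are right-handed (so a half turn about x gives the same grasp; the last joint's range is limited). The gripper opens to 91 mm and grips with 3 to 60 N. Pads are 32 mm wide; open, the fingers measure 118 mm over their backs; the gripper's body (76 mm by 178 mm) begins 60 mm behind the grasp point.
Start: joints at [-1.296, 0.494, 1.345, -0, 1.302, -0.096], TCP at [0.226, -0.583, 0.214] pointing down, gripper open.
Joint ranges: [-2.91, 2.91], [-0.82, 2.16], [0.22, 2.67], [-1.22, 4.37], [0.12, 2.79], [-3.08, 3.08]. Speed limits (rad/s): [1.89, 1.89, 2.57, 3.01, 3.01, 3.01].

INTERFACE

Orientations are given as a unit quaternion [w, x, y, z].
In Python, from rig import bot, imaging gives the robot as it stands.
- The arm moves only by the tool servo_tool, never from a script. Its argument "steps" is a list of rows, each an object with "xyz": the shift along the world's x, y, z in cm, a list of three; "roll": the turn about the world's z in rad. A call has 1 to 10 rows; each row shifts and turns the commanded pose from where the row before left it; what a row does not reach is not made up. A row lasts 1/8 s, in which the tool goes at most 62.5 mm and 10.7 degrees, less where a joint would pass 70% of its speed; a pose out of reach is approached as far as the arm can. A call with a gripper value outside its range is refused whole. "fingers" is the closure, from -1 (fully open) to 1 (shut), set as the call begins (left out, the last holds). The fingers move at their own pace and stop on an object; "grip_force" is the grip in N (left out, the last holds). Time passes only in rows, so rows that do not move let the fingers close. It gives the time, the measured TCP pose, the force and the opening at its end, in the units of the state.
- bot.observe(): the state, without advancing time (a new reading comes with each control period).
- imaging.capture(name): name is "scene" or "top" or "wrist"; returns a dict with "img" (480x640x3 uint8, red, green, blue), "fx", "fy", "cx", "cy" (pixels), "view" (4x4, takes a point from world to camera coordinates). Camera axes: x right, y down, z forward; pixel columns grow to the right and rows downward; lengths in m; the calibration is good to about 2 mm. A picture is of the moment at which its call begins. There is no depth.
- bot.job_done(): hands the job in, once; it reports no verdict.
The state is a dict: "time_s": time; "qpos": joint angles; "qd": joint speeds; "tau": joint torques, N m; "tool_pos": TCP position; "tool_rot": TCP orientation; "ft_force": force on the tool from outside, world axes, zero at the start; "wrist_torque": the same for the moment, N m; "opening": opening from 0.0 (shut) to 1.0 (fully open).
Only numpy, scipy, OpenCV 4.12 (cv2) and the standard library are available. Lean on these libraries where they do the work, as an engineer would, in place of code of your own. Each camera call takes 0.05 s, during which the arm holds its last target.

## Working session

There is one attempt and no reset: what is moved stays moved. The work goes in short steps, Python scripts to look and compute and a tool call to move; the robot and the scene stay as the last step left them, time stands still between calls to the robot, and variables do not carry over. Pictures are saved under pics/ and viewed, and the job is handed in when it is done.

Besides the shell and the picture viewer there is one more tool, called in YAML: its name, and indented under it one key for each argument. servo_tool: Moves the arm, as the interface text tells. Its arguments: {"type":"object","properties":{"steps":{"type":"array"},"fingers":{"type":"number"},"grip_force":{"type":"number"}},"required":["steps"]}

```bash
mkdir -p pics; ls
python3 - <<'E'
from rig import bot, imaging
import cv2
s=bot.observe(); print({k:s[k] for k in('time_s','tool_pos','tool_rot','ft_force','opening')})
for n in('scene','top','wrist'):
    c=imaging.capture(n); cv2.imwrite(f'pics/{n}0.png',c['img'][:,:,::-1]); print(n,c['fx'],c['cx'],c['cy'],c['view'])
E
```

```text
pics
{'time_s': 0.0, 'tool_pos': array([ 0.22579598, -0.58239278,  0.21334272]), 'tool_rot': array([-0.12957198, -0.69502146, -0.1304043 ,  0.69509063]), 'ft_force': array([-0.55354175,  0.51736756,  0.02047194]), 'opening': 0.9984191402895208}
scene 564.7328498129567 313.98813374365693 229.90342237767507 [[ 8.63644850e-01  5.04100289e-01 -6.87717101e-04 -5.12646795e-01]
 [ 3.94370973e-01 -6.76500671e-01 -6.21947247e-01 -1.77373080e-01]
 [-3.13989028e-01  5.36870321e-01 -7.83058842e-01  1.35437759e+00]
 [ 0.00000000e+00  0.00000000e+00  0.00000000e+00  1.00000000e+00]]
top 451.86726266626636 318.6410522929409 245.219746595951 [[ 0.04897125 -0.99879103 -0.00427626  0.0161517 ]
 [-0.97573526 -0.04692516 -0.21386613  0.56874611]
 [ 0.21340691  0.01464579 -0.97685362  0.7753962 ]
 [ 0.          0.          0.          1.        ]]
wrist 381.102910800473 319.04883542395527 241.7809277341824 [[ 0.36084223 -0.93262547 -0.00161894 -0.62445137]
 [-0.90364633 -0.35005823  0.24674388 -0.02751043]
 [-0.23068635 -0.08757266 -0.96907938  0.39023591]
 [ 0.          0.          0.          1.        ]]
```

View pics/scene0.png

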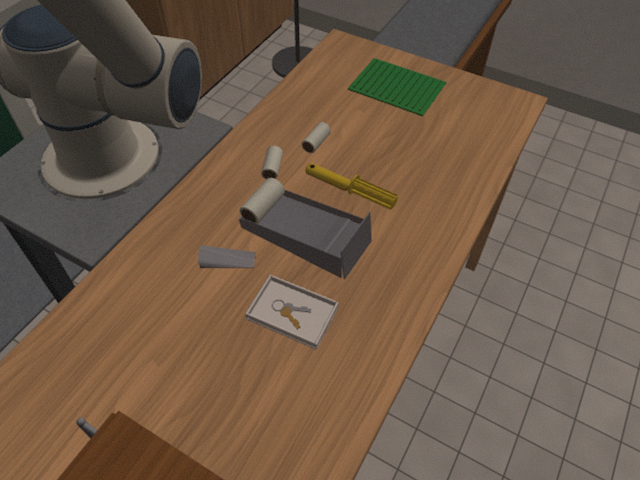

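View pics/top0.png

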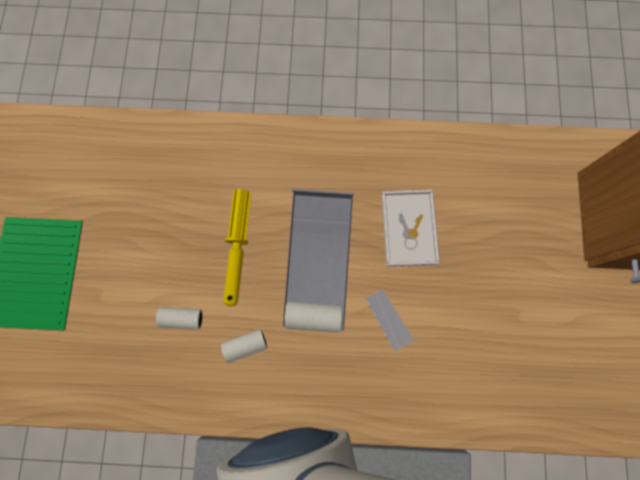

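View pics/wrist0.png

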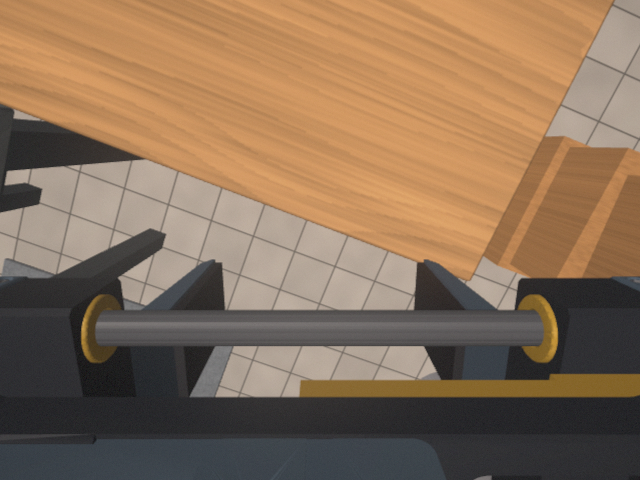

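Run:
```python
import cv2
a=cv2.imread('pics/top0.png')[180:350,210:450]; cv2.imwrite('pics/top0c.png',cv2.resize(a,None,fx=3.3,fy=3.3,interpolation=cv2.INTER_CUBIC))
a=cv2.imread('pics/scene0.png')[170:290,190:390]; cv2.imwrite('pics/scene0c.png',cv2.resize(a,None,fx=4,fy=4,interpolation=cv2.INTER_CUBIC))
```

```text
(no output)
```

View pics/top0c.png

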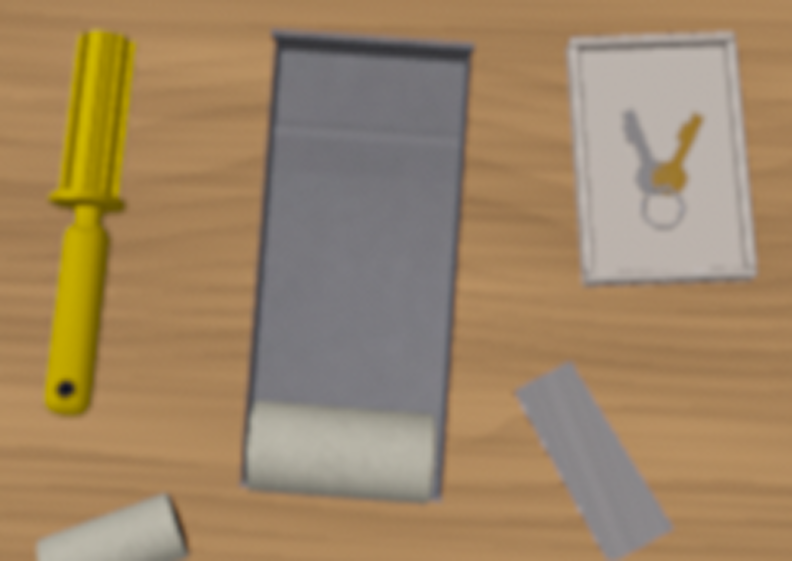

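View pics/scene0c.png

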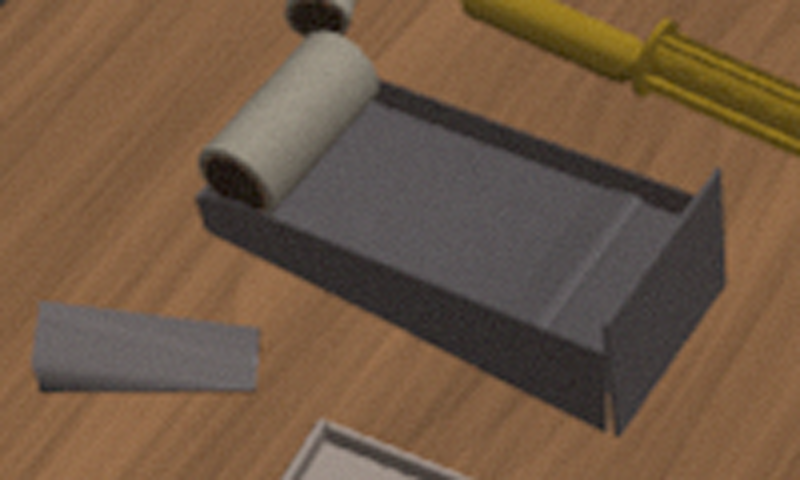

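```bash
cat > h.py <<'E'
import numpy as np
from rig import bot, imaging
from scipy.optimize import least_squares
from scipy.spatial.transform import Rotation as R
def proj(c,P):
    p=np.c_[P,np.ones(len(P))]@np.array(c['view']).T
    return np.c_[c['fx']*p[:,0]/p[:,2]+c['cx'],c['fy']*p[:,1]/p[:,2]+c['cy']]
def Rch(yaw): return (R.from_euler('z',yaw)*R.from_euler('y',-np.radians(7))).as_matrix()
E
python3 - <<'E'
from h import *
T=[((275,32),(128,57,44)),((472,46),(128,-57,44)),((276,130),(76,54,4)),((462,138),(76,-54,4)),((244,485),(-128,57,18)),((440,498),(-128,-57,18))]
S=[((718,170),(126,57,44)),((605,325),(128,-57,44)),((640,200),(76,54,4)),((200,197),(-128,-57,18))]
tp=np.array([t[0] for t in T])/3.3+[210,180]; tP=np.array([t[1] for t in T])/1e3
sp=np.array([t[0] for t in S])/4+[190,170]; sP=np.array([t[1] for t in S])/1e3
ct=imaging.capture('top');cs=imaging.capture('scene')
def f(p):
    M=Rch(p[3])
    return np.r_[(proj(ct,tP@M.T+p[:3])-tp).ravel(),(proj(cs,sP@M.T+p[:3])-sp).ravel()]
r=least_squares(f,[.5,0,.03,0],loss='soft_l1'); print(r.x); print(f(r.x).reshape(-1,2).round(1))
p=r.x;M=Rch(p[3])
for q in([-104,0,25],[-125,0,0],[76,0,4],[96,0,25],[125,0,44]): print(q,(M@np.array(q)/1e3+p[:3]).round(4))
print(M.round(4)); print(R.from_quat(bot.observe()['tool_rot'],scalar_first=True).as_matrix().round(3))
cyl=M@np.array([-.104,0,.025])+p[:3]
for c,n in((ct,'t'),(cs,'s')): print(n,proj(c,np.array([cyl+M@[0,.05,0],cyl-M@[0,.05,0]])))
E
```

```text
[ 0.54460825  0.04308452  0.02521101 -0.02182369]
[[-1.1 -1.3]
 [ 0.7 -1.5]
 [-0.4  0.1]
 [-0.8  1.5]
 [-1.  -0.1]
 [ 0.9  0.3]
 [-0.   0.8]
 [ 0.8  1.6]
 [-1.8 -0.2]
 [-1.8 -0.5]]
[-104, 0, 25] [0.4384 0.0454 0.0374]
[-125, 0, 0] [0.4206 0.0458 0.01  ]
[76, 0, 4] [0.6195 0.0414 0.0384]
[96, 0, 25] [0.6368 0.0411 0.0617]
[125, 0, 44] [0.6633 0.0405 0.0841]
[[ 0.9923  0.0218 -0.1218]
 [-0.0217  0.9998  0.0027]
 [ 0.1219  0.      0.9925]]
[[-0.     0.361 -0.932]
 [ 0.    -0.932 -0.361]
 [-1.    -0.    -0.   ]]
t [[287.34757849 314.28838487]
 [341.43894185 318.15221298]]
s [[275.20066176 188.02685187]
 [248.55831726 217.96694983]]
```

Run:
```python
from h import *
T=[((275,32),(128,57,44)),((472,46),(128,-57,44)),((276,130),(76,54,4)),((462,138),(76,-54,4)),((244,485),(-126,57,18)),((440,498),(-126,-57,18))]
S=[((718,170),(126,57,44)),((605,325),(128,-57,44)),((640,200),(76,54,4)),((200,197),(-126,-57,18))]
tp=np.array([t[0] for t in T])/3.3+[210,180]; tP=np.array([t[1] for t in T])/1e3
sp=np.array([t[0] for t in S])/4+[190,170]; sP=np.array([t[1] for t in S])/1e3
import pickle
ct=imaging.capture('top');cs=imaging.capture('scene')
def f(p):
    M=Rch(p[2]);t=np.array([p[0],p[1],.03])
    return np.r_[(proj(ct,tP@M.T+t)-tp).ravel(),(proj(cs,sP@M.T+t)-sp).ravel()]
r=least_squares(f,[.5,0,0],loss='soft_l1'); print(r.x); print(f(r.x).reshape(-1,2).round(1))
p=np.array([r.x[0],r.x[1],.03]);M=Rch(r.x[2]); pickle.dump((p,M),open('ch.pkl','wb'))
for q in([-104,0,25],[-125,0,0],[76,0,4],[92,0,25],[125,0,44]): print(q,(M@np.array(q)/1e3+p).round(4))
```

```text
[ 0.54378368  0.04223185 -0.02348306]
[[-0.7 -1.8]
 [ 1.5 -1.8]
 [-0.  -0.2]
 [-0.2  1.3]
 [-0.8 -0.9]
 [ 1.4 -0.3]
 [-0.4 -0.5]
 [ 0.3  0.3]
 [-2.2 -1.5]
 [-1.8 -1.6]]
[-104, 0, 25] [0.4375 0.0447 0.0421]
[-125, 0, 0] [0.4197 0.0451 0.0148]
[76, 0, 4] [0.6187 0.0405 0.0432]
[92, 0, 25] [0.632  0.0402 0.066 ]
[125, 0, 44] [0.6625 0.0394 0.0889]
```

servo_tool:
  steps:
    - {"xyz": [1.5,6,0],"roll": -0.05}
    - {"xyz": [1.5,6,0],"roll": -0.05}
    - {"xyz": [1.5,6,0],"roll": -0.05}
    - {"xyz": [1.5,6,0],"roll": -0.05}
    - {"xyz": [1.5,6,0],"roll": -0.05}
    - {"xyz": [1.5,6,0],"roll": -0.05}
    - {"xyz": [1.5,6,0],"roll": -0.05}
    - {"xyz": [1.5,6,0],"roll": -0.04}
  fingers: 0.45
  grip_force: 10

```text
time_s: 1.35
tool_pos: [0.3462, -0.101, 0.2142]
tool_rot: [-0.008, 0.707, -0.008, -0.707]
ft_force: [1.4, -1.5, -0.2]
opening: 0.276
```

servo_tool:
  steps:
    - {"xyz": [0.4,4.9,0],"roll": 0}
    - {"xyz": [0.4,4.9,0],"roll": 0}
    - {"xyz": [0.4,4.8,0],"roll": 0}
    - {"xyz": [0.4,0,-4],"roll": 0}
    - {"xyz": [0,0,-4],"roll": 0}
    - {"xyz": [0,0,-4],"roll": 0}
    - {"xyz": [0,0,-2],"roll": 0}
    - {"xyz": [0,0,0],"roll": 0}
  fingers: 0.56

```text
time_s: 2.35
tool_pos: [0.3612, 0.0433, 0.0732]
tool_rot: [0.007, -0.706, 0.007, 0.708]
ft_force: [-0.8, -0.4, -0.3]
opening: 0.22
```

Run:
```python
from rig import bot, imaging
import cv2
for n in('scene','wrist'):
    c=imaging.capture(n); cv2.imwrite(f'pics/{n}1.png',c['img'][:,:,::-1])
s=bot.observe(); print(s['tool_pos'],s['tool_rot'],s['ft_force'])
```

```text
[0.36219955 0.04323181 0.07444605] [-0.00714414  0.70719089 -0.00714643 -0.70695045] [-0.30613505  0.55704407  0.36461465]
```

View pics/wrist1.png

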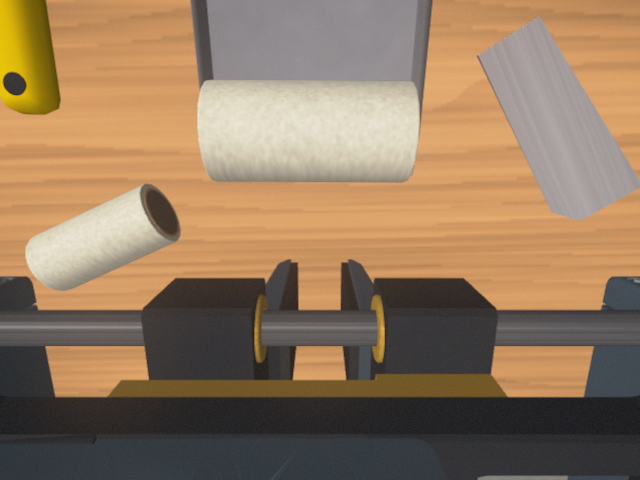

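View pics/scene1.png

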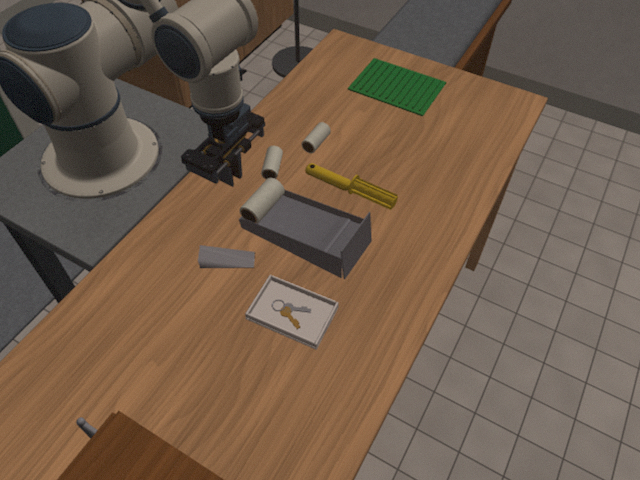

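Run:
```python
from h import *
import pickle
p,M=pickle.load(open('ch.pkl','rb'))
c=imaging.capture('wrist')
Q=np.array([[-104,50,50],[-104,-50,50],[-104,50,25],[-104,-50,25],[-60,57,18],[-60,-57,18],[-129,0,25]])/1e3
print(proj(c,Q@M.T+p).round(0))
tp=bot.observe()['tool_pos']; print(tp, proj(c,np.array([tp,tp+[.016,0,0]])).round(0))
# rays at roll centre height z=.042
V=np.array(c['view']);o=-V[:3,:3].T@V[:3,3];print('cam',o)
for u,v,z in((198,130,.055),(418,130,.055),(308,182,.042),(193,0,.05),(430,0,.05)):
    d=V[:3,:3].T@np.array([(u-c['cx'])/c['fx'],(v-c['cy'])/c['fy'],1]); print(u,v,(o+d*(z-o[2])/d[2]).round(4))
```

```text
[[201. 138.]
 [423. 138.]
 [215. 132.]
 [410. 133.]
 [196.  37.]
 [430.  38.]
 [313. 181.]]
[0.36248017 0.04323274 0.07470259] [[319. 294.]
 [318. 262.]]
cam [0.43145072 0.04147724 0.24499706]
198 130 [0.4395 0.0994 0.055 ]
418 130 [ 0.4373 -0.0059  0.055 ]
308 182 [0.4125 0.0479 0.042 ]
193 0 [0.4964 0.0976 0.05  ]
430 0 [ 0.4941 -0.0101  0.05  ]
```

servo_tool:
  steps:
    - {"xyz": [0,0.3,-2],"roll": 0}
    - {"xyz": [0,0,-1.6],"roll": 0}
    - {"xyz": [0,0,-1],"roll": 0}
    - {"xyz": [1,0,0],"roll": 0}
    - {"xyz": [1,0,0],"roll": 0}
    - {"xyz": [0.7,0,0],"roll": 0}
    - {"xyz": [0,0,0],"roll": 0}

```text
time_s: 3.38
tool_pos: [0.3898, 0.0462, 0.0282]
tool_rot: [-0.007, 0.708, -0.007, -0.707]
ft_force: [-0.3, 0.4, -0.5]
opening: 0.219
```

Run:
```python
from rig import bot, imaging
import cv2
for n in('scene','wrist'):
    c=imaging.capture(n); cv2.imwrite(f'pics/{n}2.png',c['img'][:,:,::-1])
a=cv2.imread('pics/scene2.png')[130:290,190:390]; cv2.imwrite('pics/scene2c.png',cv2.resize(a,None,fx=3.7,fy=3.7,interpolation=cv2.INTER_CUBIC))
s=bot.observe(); print(s['tool_pos'],s['ft_force'])
```

```text
[0.38871235 0.04627097 0.02803265] [ 0.1264331   0.85269201 -0.03243581]
```

View pics/wrist2.png

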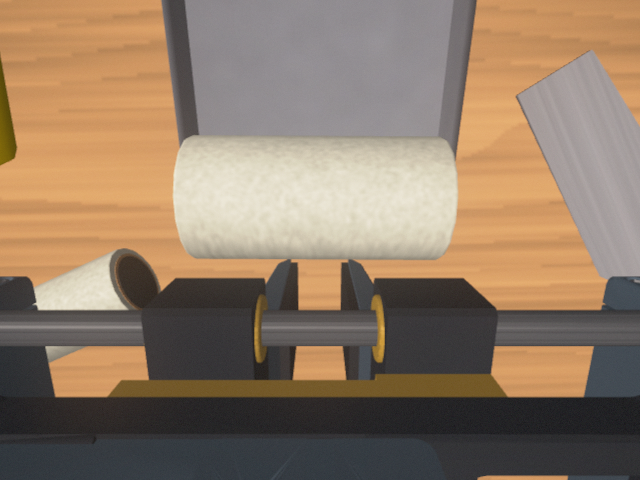

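View pics/scene2c.png

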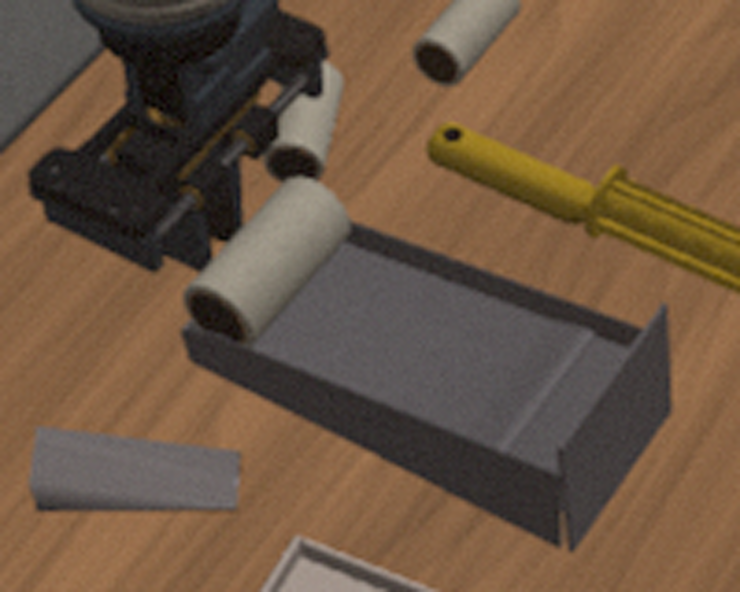

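servo_tool:
  steps:
    - {"xyz": [0.3,0,0.03],"roll": 0}
    - {"xyz": [0.3,0,0.03],"roll": 0}
    - {"xyz": [0.4,-0.01,0.05],"roll": 0}
    - {"xyz": [0.5,-0.01,0.06],"roll": 0}
    - {"xyz": [0.5,-0.01,0.06],"roll": 0}
    - {"xyz": [0.6,-0.01,0.07],"roll": 0}
    - {"xyz": [0.6,-0.01,0.07],"roll": 0}
    - {"xyz": [0.6,-0.01,0.07],"roll": 0}
    - {"xyz": [0.6,-0.01,0.07],"roll": 0}
    - {"xyz": [0.6,-0.01,0.07],"roll": 0}

```text
time_s: 4.72
tool_pos: [0.4393, 0.0454, 0.0338]
tool_rot: [0.007, -0.707, 0.007, 0.707]
ft_force: [-1.0, -0.3, -0.4]
opening: 0.225
```

Run:
```python
from rig import bot, imaging
import cv2
for n in('wrist',):
    c=imaging.capture(n); cv2.imwrite(f'pics/{n}3.png',c['img'][:,:,::-1])
s=bot.observe(); print(s['tool_pos'],s['ft_force'])
```

```text
[0.44030662 0.04538746 0.03387738] [0.32969432 0.10824402 0.77275848]
```

View pics/wrist3.png

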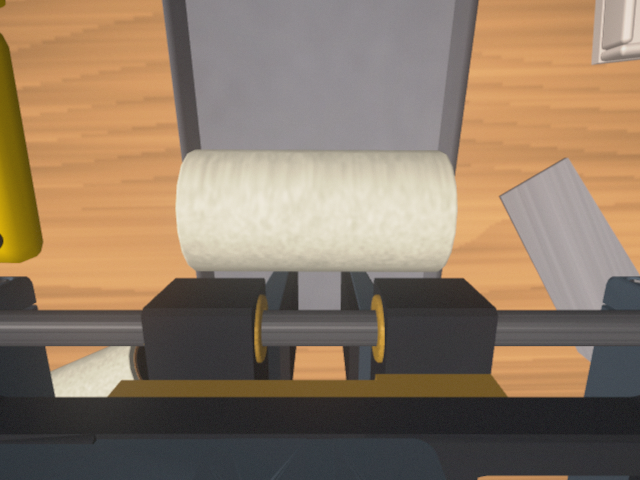

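servo_tool:
  steps:
    - {"xyz": [0.6,-0.01,0.07],"roll": 0}
    - {"xyz": [0.6,-0.02,0.08],"roll": 0}
    - {"xyz": [0.6,-0.01,0.07],"roll": 0}
    - {"xyz": [0.6,-0.02,0.07],"roll": 0}
    - {"xyz": [0.6,-0.01,0.08],"roll": 0}
    - {"xyz": [0.6,-0.02,0.07],"roll": 0}
    - {"xyz": [0.6,-0.01,0.07],"roll": 0}
    - {"xyz": [0.6,-0.02,0.08],"roll": 0}
    - {"xyz": [0.6,-0.01,0.07],"roll": 0}
    - {"xyz": [0.6,-0.02,0.07],"roll": 0}

```text
time_s: 6.02
tool_pos: [0.4993, 0.0439, 0.041]
tool_rot: [0.007, -0.707, 0.007, 0.707]
ft_force: [-0.4, -0.5, 0.5]
opening: 0.22
```

servo_tool:
  steps:
    - {"xyz": [0.6,-0.01,0.07],"roll": 0}
    - {"xyz": [0.6,-0.02,0.08],"roll": 0}
    - {"xyz": [0.6,-0.01,0.07],"roll": 0}
    - {"xyz": [0.6,-0.02,0.07],"roll": 0}
    - {"xyz": [0.6,-0.01,0.08],"roll": 0}
    - {"xyz": [0.5,-0.01,0.06],"roll": 0}
    - {"xyz": [0.4,-0.01,0.05],"roll": 0}
    - {"xyz": [0.4,-0.01,0.06],"roll": 0}
    - {"xyz": [0.4,-0.01,0.06],"roll": 0}
    - {"xyz": [0.4,-0.01,0.06],"roll": 0}

```text
time_s: 7.28
tool_pos: [0.5501, 0.0427, 0.0476]
tool_rot: [0.007, -0.707, 0.007, 0.707]
ft_force: [-1.9, -0.9, 0.3]
opening: 0.222
```

Run:
```python
from rig import bot, imaging
import cv2
for n in('wrist',):
    c=imaging.capture(n); cv2.imwrite(f'pics/{n}4.png',c['img'][:,:,::-1])
s=bot.observe(); print(s['tool_pos'],s['ft_force'])
```

```text
[0.5507188  0.0426998  0.04779109] [ 0.82019274  0.58091179 -0.16837709]
```

View pics/wrist4.png

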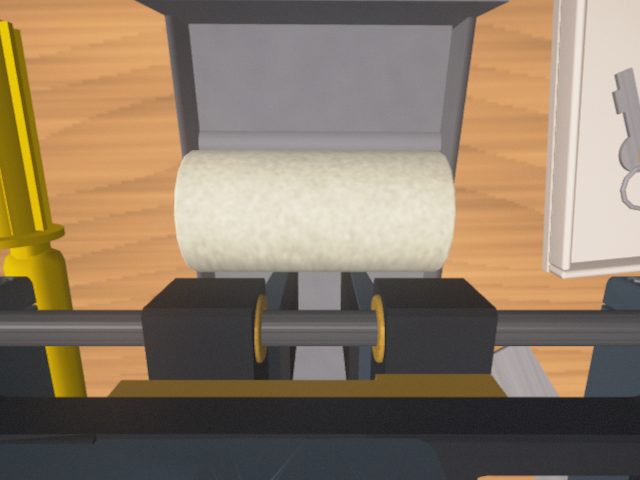

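servo_tool:
  steps:
    - {"xyz": [0.3,-0.01,0.04],"roll": 0}
    - {"xyz": [0.3,-0.01,0.04],"roll": 0}
    - {"xyz": [0.3,-0.01,0.04],"roll": 0}
    - {"xyz": [0.3,-0.01,0.04],"roll": 0}
    - {"xyz": [0.3,0,0.04],"roll": 0}
    - {"xyz": [0.3,-0.01,0.04],"roll": 0}
    - {"xyz": [0.3,-0.01,0.04],"roll": 0}
    - {"xyz": [0.3,0,0.04],"roll": 0}
    - {"xyz": [0.3,-0.01,0.03],"roll": 0}

```text
time_s: 8.45
tool_pos: [0.5773, 0.0421, 0.0512]
tool_rot: [-0.007, 0.707, -0.007, -0.707]
ft_force: [-1.1, 0.8, 0.3]
opening: 0.219
```

Run:
```python
from rig import bot, imaging
import cv2
for n in('wrist',):
    c=imaging.capture(n); cv2.imwrite(f'pics/{n}5.png',c['img'][:,:,::-1])
s=bot.observe(); print(s['tool_pos'],s['ft_force'])
```

```text
[0.5777058  0.04201879 0.05124484] [-0.16069149 -0.81075608  0.20211485]
```

View pics/wrist5.png

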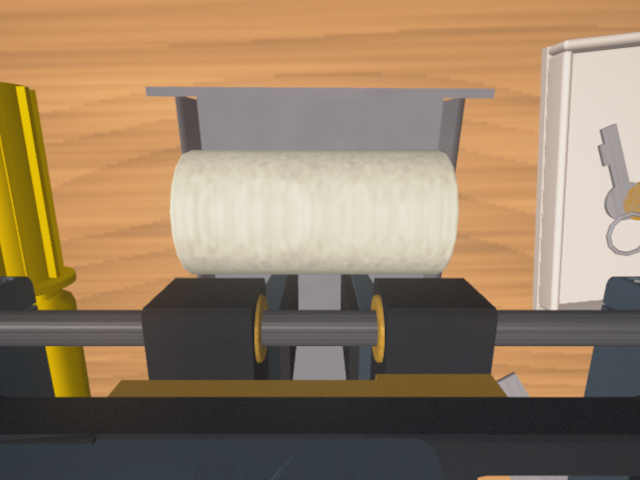

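servo_tool:
  steps:
    - {"xyz": [0.2,0,0.02],"roll": 0}
    - {"xyz": [0.2,-0.01,0.03],"roll": 0}
    - {"xyz": [0.2,0,0.02],"roll": 0}
    - {"xyz": [0.2,-0.01,0.03],"roll": 0}
    - {"xyz": [0.2,0,0.02],"roll": 0}
    - {"xyz": [0,0,0],"roll": 0}
    - {"xyz": [0,0,0],"roll": 0}

```text
time_s: 9.38
tool_pos: [0.5868, 0.0418, 0.0523]
tool_rot: [0.007, -0.707, 0.007, 0.707]
ft_force: [0.5, 0.4, -0.5]
opening: 0.217
```

Run:
```python
from rig import bot, imaging
import cv2
for n in('wrist','scene'):
    c=imaging.capture(n); cv2.imwrite(f'pics/{n}6.png',c['img'][:,:,::-1])
a=cv2.imread('pics/scene6.png')[130:290,190:390]; cv2.imwrite('pics/scene6c.png',cv2.resize(a,None,fx=3.7,fy=3.7,interpolation=cv2.INTER_CUBIC))
s=bot.observe(); print(s['tool_pos'],s['ft_force'])
```

```text
[0.58681757 0.04186077 0.05229594] [-0.35223454 -0.21233812  0.34907952]
```

View pics/wrist6.png

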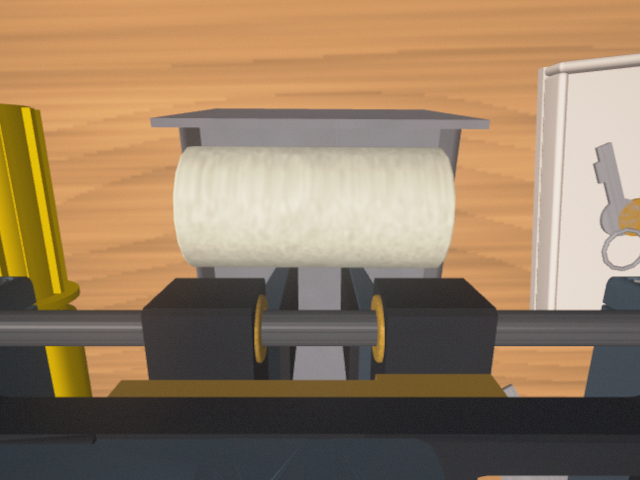

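View pics/scene6c.png

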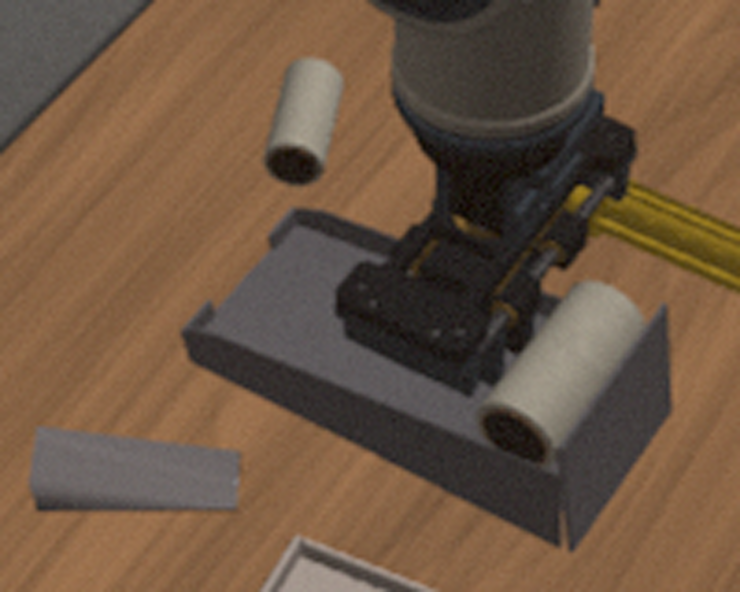

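```bash
cat > sil.py <<'E'
from h import *
import pickle
p,M=pickle.load(open('ch.pkl','rb'))
def sil(cam):
    c=imaging.capture(cam); a=np.linspace(0,2*np.pi,73)
    for x,z in((84,26.5),(88,25.5),(92,25),(96,25),(100,25)):
        o=[]
        for y in(-50,50,0):
            P=np.c_[x+25*np.cos(a),0*a+y,z+25*np.sin(a)]/1e3
            q=proj(c,P@M.T+p); o+=[q[:,1].min().round(1),q[:,1].max().round(1), q[:,0].min().round(1),q[:,0].max().round(1)]
        print(cam,x,o)
E
python3 -c "
from sil import *
sil('wrist')"
```

```text
wrist 84 [np.float64(163.4), np.float64(284.5), np.float64(423.5), np.float64(462.3), np.float64(162.7), np.float64(283.8), np.float64(178.8), np.float64(216.9), np.float64(163.1), np.float64(284.2), np.float64(320.1), np.float64(320.6)]
wrist 88 [np.float64(153.0), np.float64(274.7), np.float64(423.8), np.float64(462.9), np.float64(152.3), np.float64(274.0), np.float64(178.3), np.float64(216.6), np.float64(152.7), np.float64(274.4), np.float64(320.1), np.float64(320.7)]
wrist 92 [np.float64(142.6), np.float64(265.4), np.float64(424.4), np.float64(464.0), np.float64(141.9), np.float64(264.7), np.float64(177.3), np.float64(216.1), np.float64(142.3), np.float64(265.1), np.float64(320.2), np.float64(320.7)]
wrist 96 [np.float64(132.2), np.float64(256.5), np.float64(425.3), np.float64(465.7), np.float64(131.5), np.float64(255.8), np.float64(175.8), np.float64(215.2), np.float64(131.8), np.float64(256.1), np.float64(320.2), np.float64(320.8)]
wrist 100 [np.float64(121.5), np.float64(247.4), np.float64(426.2), np.float64(467.3), np.float64(120.8), np.float64(246.7), np.float64(174.2), np.float64(214.4), np.float64(121.1), np.float64(247.0), np.float64(320.2), np.float64(320.8)]
```

servo_tool:
  steps:
    - {"xyz": [-0.3,0,0],"roll": 0}
    - {"xyz": [-0.5,0,0],"roll": 0}
    - {"xyz": [-0.5,0,0],"roll": 0}
    - {"xyz": [-0.5,0,0],"roll": 0}
    - {"xyz": [-0.2,0,0],"roll": 0}
    - {"xyz": [0,0,0],"roll": 0}
    - {"xyz": [0,0,0],"roll": 0}

```text
time_s: 10.4
tool_pos: [0.5671, 0.0418, 0.0523]
tool_rot: [-0.007, 0.707, -0.007, -0.707]
ft_force: [0.7, -0.8, -0.8]
opening: 0.22
```

Run:
```python
from sil import *
import cv2
c=imaging.capture('wrist'); cv2.imwrite('pics/wrist7.png',c['img'][:,:,::-1])
sil('wrist')
```

```text
wrist 84 [np.float64(111.7), np.float64(238.4), np.float64(425.4), np.float64(466.4), np.float64(111.0), np.float64(237.7), np.float64(172.3), np.float64(213.2), np.float64(111.3), np.float64(238.0), np.float64(319.2), np.float64(319.5)]
wrist 88 [np.float64(100.4), np.float64(228.3), np.float64(425.8), np.float64(467.1), np.float64(99.7), np.float64(227.6), np.float64(171.8), np.float64(212.9), np.float64(100.1), np.float64(227.9), np.float64(319.2), np.float64(319.6)]
wrist 92 [np.float64(89.1), np.float64(218.5), np.float64(426.4), np.float64(468.2), np.float64(88.4), np.float64(217.8), np.float64(170.7), np.float64(212.3), np.float64(88.8), np.float64(218.2), np.float64(319.2), np.float64(319.6)]
wrist 96 [np.float64(77.6), np.float64(209.1), np.float64(427.3), np.float64(470.0), np.float64(76.9), np.float64(208.4), np.float64(169.0), np.float64(211.5), np.float64(77.3), np.float64(208.7), np.float64(319.2), np.float64(319.6)]
wrist 100 [np.float64(65.7), np.float64(199.5), np.float64(428.2), np.float64(471.8), np.float64(65.0), np.float64(198.8), np.float64(167.3), np.float64(210.6), np.float64(65.4), np.float64(199.1), np.float64(319.3), np.float64(319.6)]
```

View pics/wrist7.png

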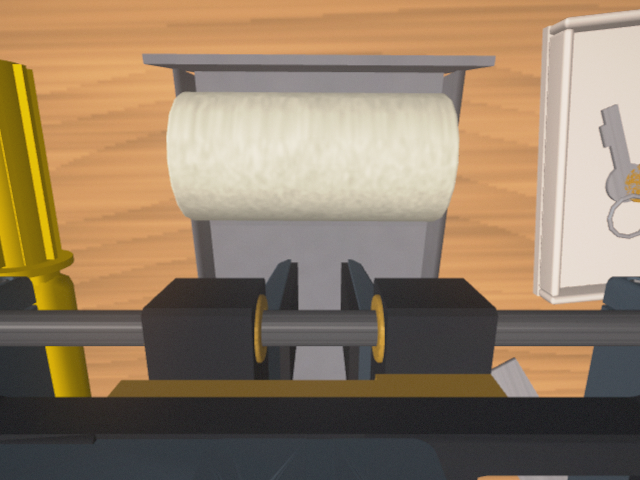

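The hand is 20 mm back. The roll spans rows 92–220, which puts its centre at x≈91–92, so it is resting against the rib's high side and staying there. Next I raise the hand clear.

servo_tool:
  steps:
    - {"xyz": [-1,0,1],"roll": 0}
    - {"xyz": [-1,0,2],"roll": 0}
    - {"xyz": [-2,0,4],"roll": 0}
    - {"xyz": [-3,0,4],"roll": 0}
    - {"xyz": [-4,0,3],"roll": 0}
    - {"xyz": [-4,0,2],"roll": 0}
    - {"xyz": [0,0,0],"roll": 0}
    - {"xyz": [0,0,0],"roll": 0}

```text
time_s: 11.5
tool_pos: [0.417, 0.0418, 0.2127]
tool_rot: [-0.007, 0.708, -0.007, -0.707]
ft_force: [-0.3, -0.7, -0.1]
opening: 0.218
```

Run:
```python
from sil import *
import cv2
for n in('scene','top'):
    c=imaging.capture(n); cv2.imwrite(f'pics/{n}8.png',c['img'][:,:,::-1])
a=cv2.imread('pics/scene8.png')[130:290,190:390]; cv2.imwrite('pics/scene8c.png',cv2.resize(a,None,fx=3.7,fy=3.7,interpolation=cv2.INTER_CUBIC))
sil('top')
```

```text
top 84 [np.float64(203.6), np.float64(230.4), np.float64(347.5), np.float64(349.8), np.float64(199.9), np.float64(226.7), np.float64(293.9), np.float64(296.6), np.float64(201.8), np.float64(228.5), np.float64(321.0), np.float64(322.9)]
top 88 [np.float64(201.6), np.float64(228.3), np.float64(347.7), np.float64(349.9), np.float64(197.9), np.float64(224.6), np.float64(294.1), np.float64(296.7), np.float64(199.7), np.float64(226.5), np.float64(321.1), np.float64(323.0)]
top 92 [np.float64(199.5), np.float64(226.2), np.float64(347.8), np.float64(350.0), np.float64(195.9), np.float64(222.6), np.float64(294.3), np.float64(296.9), np.float64(197.7), np.float64(224.4), np.float64(321.3), np.float64(323.2)]
top 96 [np.float64(197.4), np.float64(224.1), np.float64(347.9), np.float64(350.2), np.float64(193.8), np.float64(220.5), np.float64(294.4), np.float64(297.1), np.float64(195.6), np.float64(222.3), np.float64(321.4), np.float64(323.3)]
top 100 [np.float64(195.3), np.float64(222.0), np.float64(348.0), np.float64(350.3), np.float64(191.7), np.float64(218.4), np.float64(294.6), np.float64(297.2), np.float64(193.5), np.float64(220.2), np.float64(321.6), np.float64(323.5)]
```

View pics/scene8c.png

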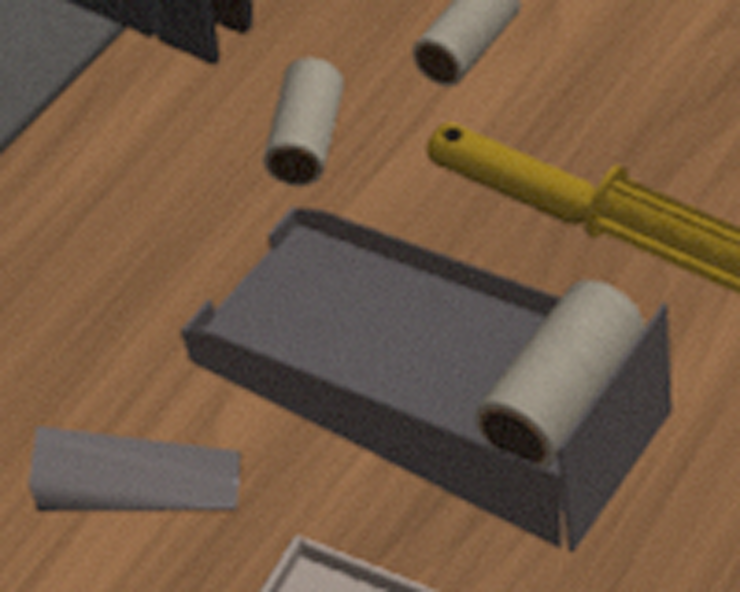

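View pics/top8.png

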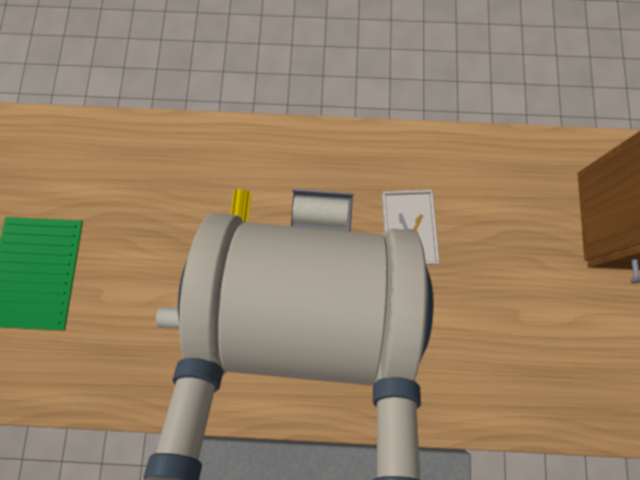

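The refill stays parked between the rib and the stop. In the scene view it is unchanged since the hand left, and the handle, tray and wedge are where they were. The hand is clear, so I'm handing in.

```bash
python3 -c "
from rig import bot
print(bot.job_done(), bot.observe()['time_s'])"
```

```text
the job is handed in; nothing more can be done
the job is handed in; nothing more can be done
```

The refill is parked between the rib and the back stop. I pushed it there with the two fingertips, set about 20 mm apart, entering above the floor in the lip's gap. I never gripped or lifted it. The job was handed in at about 11.6 s.

- **Position:** the wrist view put its centre at x ≈ 91–92 mm, which fits resting against the rib's high side. It stayed there after I backed off 20 mm and again after I raised the hand clear.
- **Force:** every wrist reading I took during the push was about 2 N or less, close to sensor noise.
- **Bystanders:** the handle, key tray and door wedge look unmoved in the last scene picture. In the last top picture the arm hid the wedge and part of the handle and tray.
- **Calibration disagreement:** a free fit of the rack gave its floor height as 25 mm against the stated 30 mm. I used 30 mm, and the wrist view agreed with that to a few millimetres.

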